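Lengthen a work-stand leg by one pin hole

ROBOT

A 7-joint arm with a two-finger parallel gripper is mounted at the origin on the work surface. World frame = base frame: x ahead of the robot, y to its left, z up, the work surface at z = 0. Lengths are in m, angles in rad, forces in N, time in s.
With the tool pointing down it reaches from about 0.425 to 0.925 m from the base axis. Payload 6.8 kg.
Tool frame: the origin (TCP) lies at the very end of the fingers, on their centre line; the grasp point (between the pads) lies 19 mm behind it; z points along the fingers, y is the line along which they close (so a half turn about z gives the same grasp; the last joint's range is limited). The gripper opens to 88 mm and grips with 3 to 60 N. Pads are 20 mm wide; open, the fingers measure 115 mm over their backs; the gripper's body (75 mm by 178 mm) begins 61 mm behind the grasp point.
Start: joints at [1.068, 0.477, 0.022, 1.555, -0.011, 1.109, -0.083], TCP at [0.26, -0.623, 0.193] pointing down, gripper open.
Joint ranges: [-2.96, 2.96], [-0.34, 2.1], [-1.41, 1.46], [0.24, 2.44], [-1.37, 4.51], [0.17, 1.92], [-2.96, 2.96]. Speed limits (rad/s): [2.39, 2.39, 3.14, 3.14, 3.14, 3.14, 3.14].

INTERFACE

Orientations are given as [roll, pitch, yaw] about the fixed x, y, z axes, in that order (R = Rz(yaw) Ry(pitch) Rx(roll)).
In Python, from station import robot gives the robot as it stands.
- The arm moves only by the shell command python3 -m creep 'ROWS' [FORCE]. ROWS is JSON, a list that holds one entry, the list of rows, each a list of 7 numbers: the shift along the tool's x, y, z in cm, then the turn, a rotation vector about the tool's x, y, z in rad, then the finger opening in cm, from 0 to 8.78. In form: [[[tx, ty, tz, rx, ry, rz, fingers], ...]]. A call has 1 to 8 rows; each row is the pose to reach, as a shift and turn from the pose commanded when the call began, along the tool's axes at that moment; what a row does not reach only later rows make up. A row lasts 1/8 s, in which the tool goes at most 62.5 mm and 10.7 degrees, less where a joint would pass 70% of its speed; a pose out of reach is approached as far as the arm can. A call with a gripper value outside its range is refused whole. The fingers move at their own pace and stop on an object; FORCE is the grip in N (left out, the last holds). Time passes only in rows, so rows that repeat a pose let the fingers close. It gives the time, the measured TCP pose, the force, the opening and the grip force at its end, in the units of the state.
- robot.get_obs(): the state, without advancing time (a new reading comes with each control period).
- robot.read_camera(name): name is "scene" or "top" or "wrist"; returns the picture (400x640x3 uint8, blue, green, red); there is no depth.
- robot.camera_params(name): a dict with "intrinsics" (3x3 intrinsics, pixels), "extrinsics" (4x4, takes a point from camera to world coordinates). Camera axes: x right, y down, z forward; pixel columns grow to the right and rows downward; lengths in m; the calibration is good to about 2 mm. A picture is of the moment at which its call begins: read the wrist's pose just before it. camera_params takes no time and is no camera call; for the wrist camera it gives the pose at the moment of the call.
- robot.job_done(): hands the job in; it is judged then, once.
Trained networks look in the newest picture that a camera, given by its name, has taken for a name from the list of things; names that differ only in an ending like _2 or _b are one class to them, and where a whole thing is asked for, a point or a joint stands for the part that bears it (a point fixed in the world has none). Each returns a list of dicts, best first, with "score" (0 to 1); they miss things now and then, are a little off and sometimes report something else, mostly with a low value. They report only what shows in the picture. A call takes as long as a camera call. They do not tell look-alikes from the thing itself.
- robot.regions_of(camera, name): "pixels" (400x640 bool, what is visible of it) and "box" ([left, top, width, height] in pixels, round what is visible of it).
The state is a dict: "clock": time; "q": joint angles; "joint_velocities": joint speeds; "tau": joint torques, N m; "tool_pos": TCP position; "orientation": TCP orientation; "wrist_force": force on the tool from outside, world axes, zero at the start; "moment": the same for the moment, N m; "opening": finger opening in m; "grasp_force": force on a finger pad.
Only numpy, scipy, OpenCV 4.12 (cv2) and the standard library are available. Lean on these libraries where they do the work, as an engineer would, in place of code of your own. Each camera call takes 0.05 s, during which the arm holds its last target. There are 200 camera calls.

TASK

The nearer leg of the work stand lying on the bench is one hole too short. Pull its detent pin up so that the sprung foot section slides out to its stop, let the pin stand back down in its collar on the foot section, then push the foot slowly in until the pin drops into the next hole, and press the pin fully home past its click. Do not force the pin, and leave the other things on the bench where they are.

Things in the scene. Friction and masses are not known exactly. Their poses are not given: they have to be found in the camera images.
- leg: grey end frame of a work stand, fixed: two parallel 40 mm square tubes 160 mm apart. Origin on the bench under the nearer leg's pin hole; x along the leg to its foot, y level towards the far leg (already lengthened, same looks, leave it), z up. Nearer tube: z 20 to 60 mm, mouth at x = 35 mm. Bench at z = 0
- collar_top (a point): centre of the top of the 36 mm square steel collar on the nearer leg, 100 mm above the bench. The pin's hole goes straight down; its lower 29 mm guide the shank with 0.5 mm play each side. Two sprung balls in the collar snap over a ridge on the pin: 12 to 22 N to pull it out, 6 to 12 N to press it home
- pin_grip (a point): nearer leg's upright loose steel pin (90 g), on its axis half-way up the grip: round knob 22 mm in diameter, from 22 mm below this point to its flat top 18 mm above. Home, it is 127 mm above the bench. Raised 20 mm its nose leaves the bar (still 44 mm in the collar); standing on the solid bar it is 20 mm up; in a hole by its own weight, about 7 mm up, on the balls
- pin_flange (a point): centre of the underside of the same pin's flange (32 mm in diameter, 5 mm thick), 27 mm below pin_grip; on collar_top when home. Below it a shank 11 mm in diameter, 64 mm long, with a tapered nose; z is the pin's axis. More than about 30 N of push on the pin, or on the foot once the bar is locked, counts as forcing it
- foot_face (a point): centre of the flat outer face of the nearer leg's round rubber foot (48 mm in diameter, 20 mm thick), 40 mm above the bench, 150 mm along the leg from the pin hole at the start. It sits on a 32 mm square aluminium bar (z 24 to 56 mm) that slides in the tube and can be grasped between tube mouth and foot
- foot_bar (a joint): how far the bar has come out, m: 0 at the start, 0.075 at its stop. A spring (4 to 6 N) slides it out in about 2 s once the pin is clear, and again if let go unpinned; pushing it in takes 5 to 8 N. Its next hole, hidden in the tube, lines up somewhere from 0.035 to 0.047: at 20 mm/s or slower the standing pin drops 13 mm into it and the bar locks
- tape: roll of black tape, 76 mm across, lying between the legs; leave alone
- bolt: loose steel bolt 80 mm long lying on the robot's side of the leg; leave alone
- hammer: hammer lying on the robot's side of the leg; leave alone
- dumbbell: dumbbell, 200 mm long, 64 mm thick, to the robot's right; leave alone
- jar: clear jar with steel lid, 90 mm tall; leave alone
- offcut: wood offcut 160 x 90 x 38 mm near the robot's right; leave alone
Mind the look-alikes: they are no part of the job. Leave any blue or red look-alike of the part that bears pin_grip alone.

How it is judged:
On the way, in this order (a step that is already met when the one before it is completed fails the run):
1. the pin is drawn and the foot section has slid out to its stop (value of joint foot_bar above 0.065 m), for 0.2 s.
2. the foot section is pushed in to its next hole and the pin is down in it (value of joint foot_bar between 0.032 and 0.05 m and z of pin_flange in the frame of leg below 0.11 m), for 0.2 s.
At the end, for the whole second after the job is handed in: The foot section is locked at its next hole (drawn out 32 to 50 mm), and the pin is upright in its collar, fully home past its click (flange within 2.5 mm of the collar), at rest (value of joint foot_bar between 0.032 and 0.05 m and z of pin_flange in the frame of leg below 0.1025 m and horizontal distance between pin_flange and collar_top below 0.004 m and angle between pin_flange's own z axis and vertical below 0.1 rad and linear speed of pin below 0.02 m/s); the robot touches nothing.
It fails at once if the pin is forced: more than 75 N of contact force between the pin and the leg (summed over the sides of its hole: some 35 to 40 N of push) (contact force between pin and leg above 75 N).
It fails at once if another thing on the bench is moved by more than 30 mm (distance of any of tape, bolt, hammer, dumbbell, jar, offcut from where it was at the start of the episode above 0.03 m).
It also fails if it takes over 56 s, if anything falls off the work surface, if the arm or the gripper's body presses on something with over 40 N, if the wrist force passes 120 N, or if a joint passes its speed limit or range.

## Working session

There is one attempt and no reset: what is moved stays moved. The work goes in short steps, Python scripts to look and compute and a shell command to move; the robot and the scene stay as the last step left them, time stands still between calls to the robot, and variables do not carry over. Pictures are saved under pics/ and viewed, at most 10 in all, crops included, and the job is handed in when it is done.

```bash
ls; mkdir -p pics
python3 - <<'E'
from station import robot
import cv2,numpy as np
o=robot.get_obs();print(o['clock'],o['tool_pos'],o['orientation'],o['opening'])
a=robot.read_camera('scene');b=robot.read_camera('top')
cv2.imwrite('pics/scene.png',a);cv2.imwrite('pics/top.png',b)
for c in('scene','top'):
  p=robot.camera_params(c);print(c,np.round(p['intrinsics'],1).tolist(),np.round(p['extrinsics'],3).tolist())
  for n in('pin_grip','foot_face','collar_top','leg','tape','bolt','hammer','jar'):
    try: print(n,[(r['box'],round(r['score'],2)) for r in robot.regions_of(c,n)][:5])
    except Exception as e: print(n,e)
E
```

```text
pics
0.0 [ 0.2593278  -0.62249903  0.19219069] [-3.13980358e+00  1.19389779e-04  3.94761854e-01] 0.08812739703423943
scene [[395.0, 0.0, 317.9], [0.0, 395.0, 202.2], [0.0, 0.0, 1.0]] [[0.307, 0.5, -0.81, 1.32], [0.952, -0.166, 0.258, -0.318], [-0.006, -0.85, -0.527, 0.705], [0.0, 0.0, 0.0, 1.0]]
pin_grip [([302.7, 252.3, 11.4, 31.6], 0.8), ([315.4, 195.3, 6.5, 32.7], 0.54), ([329.1, 215.8, 17.5, 20.1], 0.53), ([373.6, 256.3, 31.4, 21.0], 0.47)]
foot_face [([275.6, 246.6, 50.1, 17.5], 0.93)]
collar_top [([268.9, 222.1, 236.4, 93.3], 0.78), ([153.7, 286.2, 37.0, 47.7], 0.28)]
leg [([269.9, 220.8, 233.1, 97.6], 0.71)]
tape [([373.6, 260.2, 33.4, 15.8], 0.76)]
bolt []
hammer [([348.2, 208.6, 82.6, 33.8], 0.56)]
jar [([153.6, 286.5, 40.5, 49.6], 0.63)]
top [[369.3, 0.0, 316.0], [0.0, 369.3, 205.3], [0.0, 0.0, 1.0]] [[0.015, -0.988, 0.152, 0.273], [-1.0, -0.018, -0.018, -0.03], [0.021, -0.152, -0.988, 1.107], [0.0, 0.0, 0.0, 1.0]]
pin_grip [([333.1, 138.7, 12.1, 17.9], 0.69), ([299.9, 219.2, 9.3, 9.9], 0.62), ([299.0, 153.9, 13.5, 13.6], 0.54)]
foot_face [([317.1, 164.5, 44.3, 17.4], 0.91), ([299.9, 155.3, 12.5, 13.6], 0.52)]
collar_top [([181.6, 88.2, 195.7, 95.2], 0.77)]
leg [([180.2, 88.3, 196.9, 100.1], 0.63)]
tape [([259.7, 127.1, 25.5, 30.7], 0.84)]
bolt [([304.9, 200.6, 23.3, 7.9], 0.56)]
hammer [([184.3, 194.0, 88.8, 30.7], 0.68), ([315.6, 162.7, 44.2, 22.1], 0.56)]
jar []
```

View pics/scene.png

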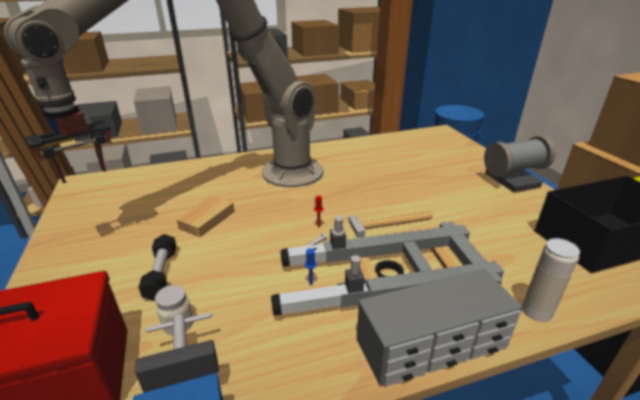

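View pics/top.png

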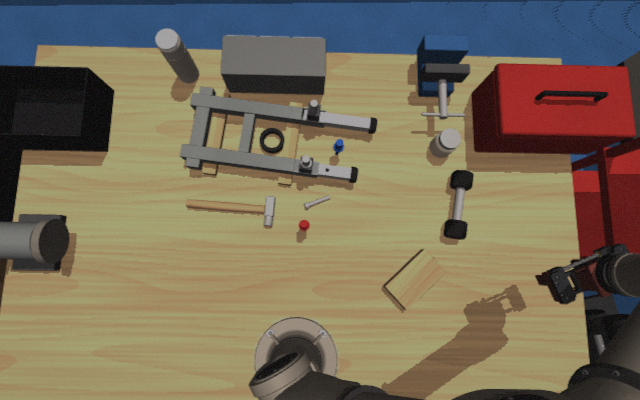

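The top picture shows the nearer leg with its foot at about (354,174) and its pin and collar at about (306,160). The blue decoy is at (339,146), the red one at (304,226), the bolt at (317,201) and the hammer at (230,207). The foot points towards world -y.

```bash
cat > h.py <<'E'
import numpy as np,cv2
from station import robot
from scipy.spatial.transform import Rotation as R
def ray(p,uv):
  K=np.array(p['intrinsics']);T=np.array(p['extrinsics'])
  d=T[:3,:3]@np.linalg.inv(K)@np.array([uv[0],uv[1],1.]);return T[:3,3],d
def plane(p,uv,z):
  o,d=ray(p,uv);return o+d*(z-o[2])/d[2]
def proj(p,X):
  K=np.array(p['intrinsics']);T=np.array(p['extrinsics'])
  c=T[:3,:3].T@(np.array(X)-T[:3,3]);u=K@c;return u[:2]/u[2]
def tool():
  o=robot.get_obs();return np.array(o['tool_pos']),R.from_euler('xyz',o['orientation'])
def to_tool(X,yaw=None):
  "shift in cm in tool axes to bring TCP to X; rotvec to reach pointing-down with yaw"
  p,r=tool();s=r.inv().apply(np.array(X)-p)*100
  t=None if yaw is None else (r.inv()*R.from_euler('xyz',[np.pi,0,yaw])).as_rotvec()
  return np.round(s,2),None if t is None else np.round(t,3)
E
python3 - <<'E'
from h import *
t=robot.camera_params('top');s=robot.camera_params('scene')
print('pin',plane(t,(306,157),.145),'foot',plane(t,(354,173),.055),'tube far',plane(t,(188,153),.06))
print('scene pin',plane(s,(338,220),.145),'foot',plane(s,(287,257),.04))
w=robot.camera_params('wrist');p,r=tool()
T=np.array(w['extrinsics']);print(np.round(r.as_matrix().T@T[:3,:3],3),r.inv().apply(T[:3,3]-p),w['intrinsics'])
E
```

```text
pin [ 0.55209491 -0.0193496   0.145     ] foot [ 0.53275066 -0.15979191  0.055     ] tube far [0.5815303  0.32526902 0.06      ]
scene pin [ 0.55713555 -0.02289304  0.145     ] foot [ 0.53228178 -0.15314946  0.04      ]
[[-0.    -0.969 -0.246]
 [ 1.    -0.     0.   ]
 [-0.    -0.246  0.969]] [ 0.06790068  0.00113541 -0.1917553 ] [[319.94623946   0.         320.84302362]
 [  0.         319.94623946 202.54915236]
 [  0.           0.           1.        ]]
```

```bash
python3 -c "
from h import *
print(to_tool([.554,-.021,.25],1.47))"
```

```text
(array([ 50.33, -44.26,  -5.69]), array([ 0.   ,  0.   , -1.075]))
```

```bash
python3 -m creep '[[[4,-3.5,-3,0,0,-0.15,5],[8,-7,-5,0,0,-0.3,5],[12,-10.5,-5.7,0,0,-0.45,5],[16,-14,-5.7,0,0,-0.6,5],[20.5,-18,-5.7,0,0,-0.75,5],[25,-22,-5.7,0,0,-0.9,5],[29.5,-26,-5.7,0,0,-1.0,5],[34,-30,-5.7,0,0,-1.075,5]]]'; python3 -c "
from h import *
print(to_tool([.554,-.021,.25],1.47))"
```

```text
clock: 1.9
tool_pos: [0.4587, -0.2137, 0.2506]
orientation: [3.141, 0.001, 1.472]
wrist_force: [0.5, 0.1, -0.5]
opening: 0.0499
grasp_force: 0.0
(array([20.12,  7.58,  0.05]), array([0.001, 0.001, 0.002]))
```

```bash
python3 -m creep '[[[4.5,1.7,0,0,0,0,5],[9,3.4,0,0,0,0,5],[13.5,5.1,0,0,0,0,5],[17,6.4,0,0,0,0,5],[20.1,7.6,0,0,0,0,5],[20.1,7.6,0,0,0,0,5],[20.1,7.6,0,0,0,0,5]]]'
python3 - <<'E'
from h import *
p=robot.camera_params('wrist');print(tool())
im=robot.read_camera('wrist');np.save('w1.npy',im)
import pickle;pickle.dump(p,open('w1.pkl','wb'))
v=im.copy()
for n in('pin_grip','foot_face','leg'):
  for r in robot.regions_of('wrist',n)[:4]:
    ys,xs=np.nonzero(r['pixels']);b=[round(i) for i in r['box']];print(n,b,round(r['score'],2),xs.mean(),ys.mean())
for X in([.554,-.021,.145],[.554,-.021,.1],[.532,-.16,.04]): print(proj(p,X))
cv2.imwrite('pics/w1.png',v)
E
```

```text
clock: 2.78
tool_pos: [0.5537, -0.024, 0.25]
orientation: [-3.141, 0.001, 1.469]
wrist_force: [-0.2, -0.9, -0.6]
opening: 0.05
grasp_force: 0.0
(array([ 0.55371096, -0.02402986,  0.25004731]), Rotation.from_matrix(array([[ 1.01565922e-01,  9.94828733e-01, -3.95230601e-04],
                            [ 9.94828571e-01, -1.01566166e-01, -6.54698935e-04],
                            [-6.91455369e-04, -3.26691593e-04, -9.99999708e-01]])))
pin_grip [147, 176, 52, 30] 0.87 169.014985014985 189.35964035964037
pin_grip [301, 167, 29, 34] 0.71 315.3267882187938 182.437587657784
pin_grip [358, 224, 6, 29] 0.55 363.6755319148936 239.7127659574468
foot_face [297, 205, 33, 79] 0.56 315.2409850483729 246.86675461741424
leg [276, 1, 222, 288] 0.91 390.31901681759376 116.89720938828313
leg [300, 165, 28, 37] 0.15 315.1144414168937 182.55177111716623
[319.30151339 189.98108394]
[319.47609453 181.28469949]
[314.1216098  274.02520046]
```

View pics/w1.png

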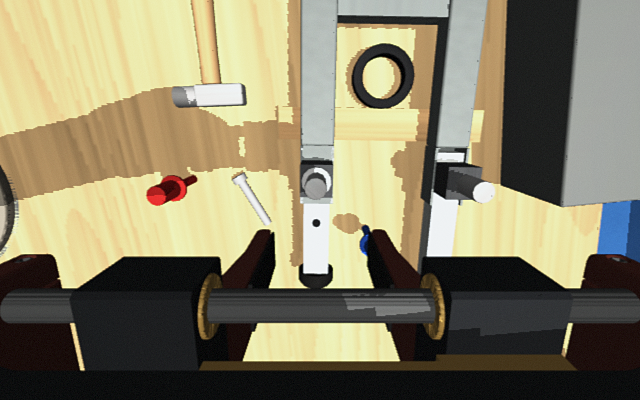

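The wrist picture shows the pin knob at about (316,187) on its collar, the bar below it with one visible hole at (316,223), and the foot at (316,275). The blue decoy is at (365,240).

Run:
```python
import numpy as np,cv2
im=np.load('w1.npy');c=im[130:300,270:370];cv2.imwrite('pics/c1.png',cv2.resize(c,None,fx=3.5,fy=3.5,interpolation=cv2.INTER_CUBIC))
```

```text
(no output)
```

View pics/c1.png

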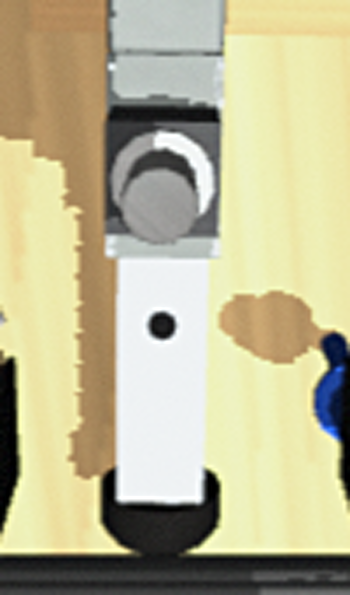

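Run:
```python
from h import *
import pickle;p=pickle.load(open('w1.pkl','rb'))
f=lambda u,v:(270+u/3.5,130+v/3.5)
k=plane(p,f(160,206),.145);fl=plane(p,f(162,173),.105);print('knob',k,'flange',fl)
a=plane(p,f(165,0),.06);b=plane(p,f(161.5,500),.056);d=b-a;print('axis',a,b,np.degrees(np.arctan2(d[1],d[0])))
im=np.load('w1.npy')
a=plane(p,(317,8),.06);d=b-a;print(np.degrees(np.arctan2(d[1],d[0])))
print(to_tool([k[0],k[1],.114],None))
```

```text
knob [ 0.55073293 -0.01957193  0.145     ] flange [ 0.55093548 -0.01773189  0.105     ]
axis [0.55662112 0.03216081 0.06      ] [ 0.53601758 -0.15054872  0.056     ] -96.43387109695523
-96.23259287153554
(array([ 0.46, -0.34, 13.62]), None)
```

```bash
python3 -m creep '[[[0.5,-0.3,3,0,0,0,5],[0.5,-0.3,7,0,0,0,5],[0.5,-0.3,10,0,0,0,5],[0.5,-0.3,12,0,0,0,4.5],[0.5,-0.3,13.6,0,0,0,4],[0.5,-0.3,13.6,0,0,0,4],[0.5,-0.3,13.6,0,0,0,4]]]' 5
python3 - <<'E'
from h import *
print(to_tool([.5509,-.0187,.114],1.461))
E
```

```text
clock: 3.85
tool_pos: [0.5521, -0.0179, 0.115]
orientation: [3.14, -0.0, 1.469]
wrist_force: [-0.6, -0.1, 0.7]
opening: 0.0399
grasp_force: 0.0
(array([-0.09, -0.12,  0.1 ]), array([ 0.001, -0.   ,  0.008]))
```

```bash
python3 -m creep '[[[-0.1,-0.1,0.1,0,0,0,3],[-0.1,-0.1,0.1,0,0,0,2.5],[-0.1,-0.1,0.1,0,0,0,2],[-0.1,-0.1,0.1,0,0,0,1.8],[-0.1,-0.1,0.1,0,0,0,1.8]]]' 5
```

```text
clock: 4.47
tool_pos: [0.5502, -0.0188, 0.1134]
orientation: [-3.141, 0.0, 1.47]
wrist_force: [-3.4, 0.2, 5.0]
opening: 0.0215
grasp_force: 5.0
```

```bash
python3 -m creep '[[[0,-0.04,0,0,0,0,1.5],[0,-0.04,0,0,0,0,1.5],[0,-0.04,0,0,0,0,1.5]]]' 40
```

```text
clock: 4.85
tool_pos: [0.5502, -0.0187, 0.1134]
orientation: [3.141, 0.0, 1.47]
wrist_force: [-3.2, -1.2, 5.8]
opening: 0.019
grasp_force: 40.0
```

```bash
python3 -m creep '[[[0,0,-0.2,0,0,0,1.5],[0,0,-0.4,0,0,0,1.5],[0,0,-0.6,0,0,0,1.5],[0,0,-0.9,0,0,0,1.5],[0,0,-1.3,0,0,0,1.5],[0,0,-1.7,0,0,0,1.5]]]'; python3 -m creep '[[[0,0,-0.3,0,0,0,1.5],[0,0,-0.6,0,0,0,1.5],[0,0,-0.8,0,0,0,1.5],[0,0,-0.8,0,0,0,1.5]]]'
```

```text
clock: 5.6
tool_pos: [0.5505, -0.0185, 0.1312]
orientation: [3.141, -0.0, 1.47]
wrist_force: [-1.1, 0.2, -3.1]
opening: 0.019
grasp_force: 40.0
clock: 6.1
tool_pos: [0.5506, -0.0187, 0.1387]
orientation: [3.14, -0.0, 1.47]
wrist_force: [-0.3, 0.2, -0.8]
opening: 0.0189
grasp_force: 40.0
```

```bash
for i in 1 2; do python3 -m creep '[[[0,0,0,0,0,0,1.5],[0,0,0,0,0,0,1.5],[0,0,0,0,0,0,1.5],[0,0,0,0,0,0,1.5],[0,0,0,0,0,0,1.5],[0,0,0,0,0,0,1.5],[0,0,0,0,0,0,1.5],[0,0,0,0,0,0,1.5]]]' | sed -n '1p;4p'; done
python3 - <<'E'
from h import *
a=robot.read_camera('scene');b=robot.read_camera('top')
a=cv2.resize(a[180:330,240:420],None,fx=3,fy=3);b=cv2.resize(b[80:240,260:420],None,fx=3,fy=3)
cv2.imwrite('pics/s2.png',np.vstack([a,np.zeros((10,540,3),np.uint8)])[:460]);cv2.imwrite('pics/t2.png',b)
E
```

```text
clock: 7.1
wrist_force: [0.2, -0.2, -1.0]
clock: 8.1
wrist_force: [0.2, 1.2, -1.8]
```

View pics/s2.png

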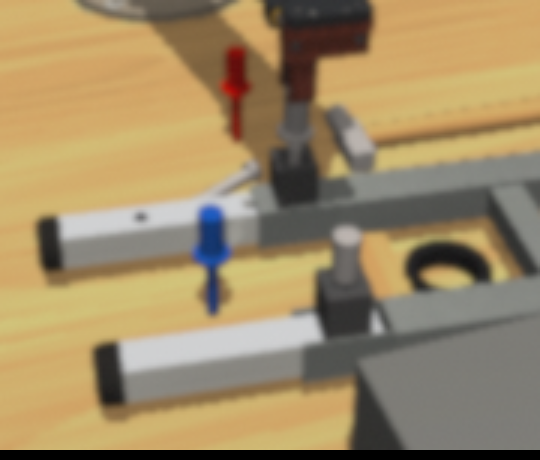

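The scene crop shows the pin raised in the grip, with the first hole out at (140,215) and the foot well out. I'll lower the pin onto the bar and release it.

```bash
python3 -c "
from h import *
p=robot.camera_params('scene')
for j in(.055,.065,.075):
  X=np.array([.5509,-.0187,.04])+(.15+j)*np.array([-.11,-.994,0]);print(j,X,(proj(p,X)-[240,180])*3)"
python3 -m creep '[[[0,0,0.2,0,0,0,1.5],[0,0,0.4,0,0,0,1.5],[0,0,0.5,0,0,0,1.5],[0,0,0.5,0,0,0,1.5],[0,0,0.5,0,0,0,1.5]]]'
```

```text
0.055 [ 0.52835 -0.22247  0.04   ] [ 61.32696429 244.53928485]
0.065 [ 0.52725 -0.23241  0.04   ] [ 49.5998835  246.12252372]
0.075 [ 0.52615 -0.24235  0.04   ] [ 37.8340781  247.71099068]
clock: 8.82
tool_pos: [0.5501, -0.0186, 0.1332]
orientation: [3.141, -0.0, 1.47]
wrist_force: [0.5, -0.6, 0.0]
opening: 0.0189
grasp_force: 40.0
```

```bash
python3 -m creep '[[[0,0,0,0,0,0,3],[0,0,0,0,0,0,4.5],[0,0,0,0,0,0,4.5],[0,0,-3,0,0,0,4.5],[0,0,-6,0,0,0,4.5],[0,0,-9,0,0,0,4.5],[0,0,-9,0,0,0,3],[0,0,-9,0,0,0,0]]]' 20
python3 - <<'E'
from h import *
p=robot.camera_params('wrist');im=robot.read_camera('wrist')
cv2.imwrite('pics/w3.png',cv2.resize(im[100:300,250:400],None,fx=3,fy=3))
L=np.array([.5509,-.0187]);d=np.array([-.11,-.994])
X=L+d*.26
print(to_tool([X[0],X[1],.22],1.461),to_tool([X[0],X[1],.03],1.461))
E
```

```text
clock: 9.82
tool_pos: [0.5495, -0.0188, 0.2224]
orientation: [-3.141, 0.0, 1.47]
wrist_force: [-0.4, 0.4, -0.2]
opening: 0.0284
grasp_force: 0.0
(array([-25.97,  -0.07,   0.21]), array([-0.002,  0.   ,  0.009])) (array([-25.96,  -0.03,  19.21]), array([-0.002,  0.   ,  0.009]))
```

View pics/w3.png

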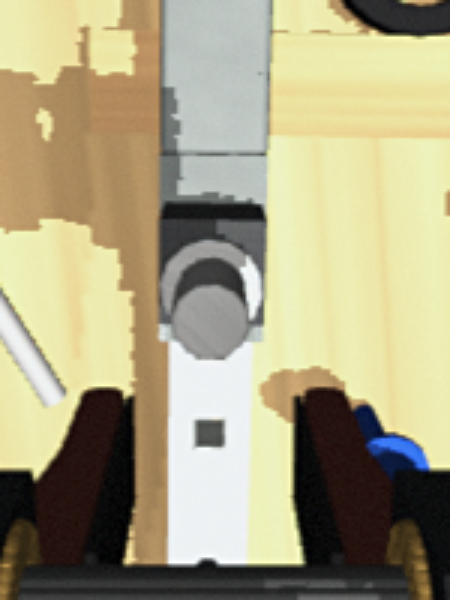

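The pin stands upright in the collar and raised, with its first hole now out along the bar. Next I go round to beyond the foot.

```bash
python3 -m creep '[[[-6,0,0,0,0,0,0],[-12,0,0,0,0,0,0],[-18,0,0,0,0,0,0],[-23,0,2,0,0,0.01,0],[-26,0,6,0,0,0.01,0],[-26,0,12,0,0,0.01,0],[-26,0,17,0,0,0.01,0],[-26,0,19.5,0,0,0.01,0]]]' 20;python3 -m creep '[[[0,0,0,0,0,0,0],[0,0,0,0,0,0,0]]]'
python3 - <<'E'
from h import *
L=np.array([.5509,-.0187]);d=np.array([-.11,-.994]);p,r=tool();print((p[:2]-L)@d,np.cross(d,p[:2]-L))
E
```

```text
clock: 10.88
tool_pos: [0.5208, -0.2761, 0.0238]
orientation: [-3.136, -0.002, 1.46]
wrist_force: [-0.3, 0.0, 0.2]
opening: 0.0008
grasp_force: 0.0
clock: 11.12
tool_pos: [0.5243, -0.2774, 0.0287]
orientation: [3.141, 0.0, 1.46]
wrist_force: [-0.7, 0.0, 0.1]
opening: 0.0003
grasp_force: 0.0
0.2600685351323353 0.001975070828199362<stdin>:2: DeprecationWarning: Arrays of 2-dimensional vectors are deprecated. Use arrays of 3-dimensional vectors instead. (deprecated in NumPy 2.0)
```

```bash
python3 -m creep '[[[0.7,0,0,0,0,0,0],[1.4,0,0,0,0,0,0],[1.9,0,0,0,0,0,0],[2.05,0,0,0,0,0,0],[2.2,0,0,0,0,0,0],[2.35,0,0,0,0,0,0],[2.5,0,0,0,0,0,0],[2.65,0,0,0,0,0,0]]]'
```

```text
clock: 12.12
tool_pos: [0.5265, -0.2529, 0.0282]
orientation: [3.141, 0.002, 1.458]
wrist_force: [-1.2, -5.8, -0.5]
opening: -0.0003
grasp_force: 2.9
```

```bash
python3 -m creep '[[[0.17,0,0,0,0,0,0],[0.34,0,0,0,0,0,0],[0.51,0,0,0,0,0,0],[0.68,0,0,0,0,0,0],[0.85,0,0,0,0,0,0],[1.02,0,0,0,0,0,0],[1.19,0,0,0,0,0,0],[1.36,0,0,0,0,0,0]]]'
```

```text
clock: 13.12
tool_pos: [0.528, -0.2398, 0.0283]
orientation: [3.141, 0.002, 1.458]
wrist_force: [-0.1, -6.4, -1.1]
opening: 0.0005
grasp_force: 3.1
```

```bash
python3 -m creep '[[[0.15,0,0,0,0,0,0],[0.3,0,0,0,0,0,0],[0.45,0,0,0,0,0,0],[0.6,0,0,0,0,0,0],[0.75,0,0,0,0,0,0],[0.9,0,0,0,0,0,0],[1.05,0,0,0,0,0,0],[1.2,0,0,0,0,0,0]]]'
```

```text
clock: 14.12
tool_pos: [0.5294, -0.228, 0.0282]
orientation: [3.141, 0.002, 1.458]
wrist_force: [0.1, -6.6, -0.6]
opening: 0.0005
grasp_force: 3.3
```

```bash
python3 -m creep '[[[0.1,0,0,0,0,0,0],[0.2,0,0,0,0,0,0],[0.3,0,0,0,0,0,0],[0.4,0,0,0,0,0,0]]]'
```

```text
clock: 14.62
tool_pos: [0.5299, -0.224, 0.0282]
orientation: [3.141, 0.002, 1.458]
wrist_force: [0.5, -6.5, -1.3]
opening: 0.0006
grasp_force: 3.2
```

```bash
python3 -m creep '[[[0.1,0,0,0,0,0,0],[0.2,0,0,0,0,0,0],[0.3,0,0,0,0,0,0]]]'
```

```text
clock: 15.0
tool_pos: [0.5302, -0.2209, 0.0282]
orientation: [3.141, 0.002, 1.458]
wrist_force: [-0.6, -6.2, 0.2]
opening: 0.0002
grasp_force: 3.1
```

```bash
python3 -m creep '[[[0.1,0,0,0,0,0,0],[0.2,0,0,0,0,0,0]]]'
```

```text
clock: 15.25
tool_pos: [0.5305, -0.2189, 0.0283]
orientation: [3.141, 0.002, 1.458]
wrist_force: [0.9, -6.2, -1.0]
opening: 0.0004
grasp_force: 3.1
```

```bash
python3 -m creep '[[[0.08,0,0,0,0,0,0],[0.16,0,0,0,0,0,0]]]'
```

```text
clock: 15.5
tool_pos: [0.5307, -0.2172, 0.0282]
orientation: [3.141, 0.002, 1.458]
wrist_force: [1.1, -5.6, -1.3]
opening: 0.0004
grasp_force: 2.9
```

```bash
python3 -m creep '[[[0.08,0,0,0,0,0,0],[0.16,0,0,0,0,0,0]]]'
```

```text
clock: 15.75
tool_pos: [0.5309, -0.2157, 0.0283]
orientation: [3.141, 0.002, 1.458]
wrist_force: [0.3, -6.7, -0.5]
opening: 0.0006
grasp_force: 3.2
```

```bash
python3 -m creep '[[[0.08,0,0,0,0,0,0],[0.13,0,0,0,0,0,0]]]'
```

```text
clock: 16.0
tool_pos: [0.5309, -0.2152, 0.0283]
orientation: [3.141, 0.003, 1.458]
wrist_force: [0.5, -9.1, -1.7]
opening: 0.0005
grasp_force: 4.1
```

```bash
python3 -m creep '[[[0.06,0,0,0,0,0,0],[0.06,0,0,0,0,0,0]]]'
```

```text
clock: 16.25
tool_pos: [0.5309, -0.215, 0.0283]
orientation: [3.141, 0.003, 1.457]
wrist_force: [0.5, -8.5, -0.7]
opening: 0.0007
grasp_force: 4.3
```

```bash
python3 -m creep '[[[-0.1,0,0,0,0,0,0],[-0.25,0,0,0,0,0,0],[-0.4,0,0,0,0,0,0],[-0.4,0,0,0,0,0,0]]]'
python3 - <<'E'
from h import *
a=robot.read_camera('scene')
cv2.imwrite('pics/s4.png',cv2.resize(a[180:330,240:420],None,fx=4,fy=4,interpolation=cv2.INTER_CUBIC))
E
```

```text
clock: 16.75
tool_pos: [0.5308, -0.2162, 0.0282]
orientation: [3.141, 0.001, 1.459]
wrist_force: [-0.1, -4.3, -1.5]
opening: 0.0005
grasp_force: 2.6
```

View pics/s4.png

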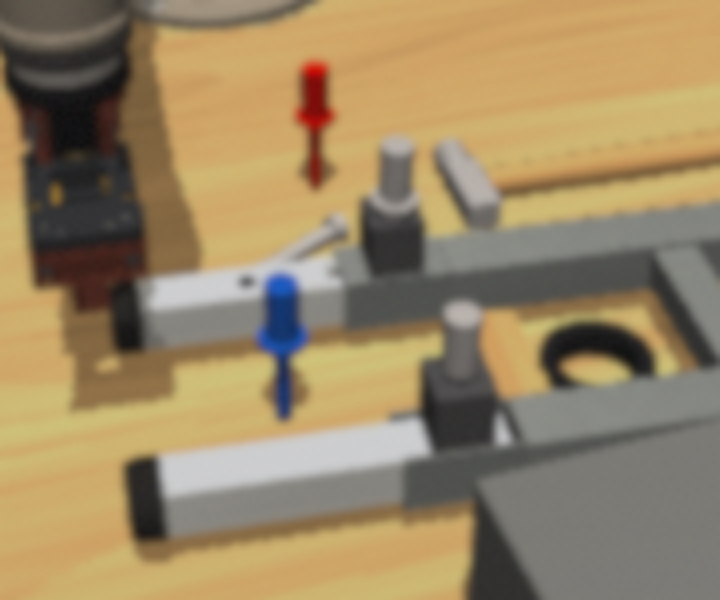

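The pin stands low, its flange just above the collar at (397,203), so it seems to have dropped. I'll back off further to confirm the lock.

```bash
python3 -m creep '[[[-0.15,0,0,0,0,0,0],[-0.3,0,0,0,0,0,0],[-0.3,0,0,0,0,0,0]]]';python3 -m creep '[[[-0.2,0,0,0,0,0,0],[-0.4,0,0,0,0,0,0],[-0.4,0,0,0,0,0,0]]]'
```

```text
clock: 17.18
tool_pos: [0.5305, -0.218, 0.0282]
orientation: [3.142, -0.001, 1.46]
wrist_force: [0.5, -2.9, -0.4]
opening: 0.0005
grasp_force: 1.1
clock: 17.55
tool_pos: [0.5297, -0.2223, 0.0281]
orientation: [-3.141, -0.0, 1.46]
wrist_force: [0.1, 0.1, -0.5]
opening: 0.0
grasp_force: 0.0
```

```bash
python3 -m creep '[[[-1.5,0,-1,0,0,0,0],[-1.5,0,-6,0,0,0,0],[-1.5,0,-12,0,0,0,0],[-1.5,0,-17,0,0,0,0],[3,0,-17,0,0,0,0],[9,0,-17,0,0,0,0],[15,0,-17,0,0,0,0],[19,0,-16,0,0,0,0]]]' >/dev/null; python3 -m creep '[[[0,0,0,0,0,0,0],[0,0,0,0,0,0,0]]]'
python3 - <<'E'
from h import *
print(to_tool([.5507,-.0187,.155],1.461))
E
```

```text
clock: 18.8
tool_pos: [0.5511, -0.0354, 0.1886]
orientation: [3.141, 0.001, 1.458]
wrist_force: [-0.1, -0.9, 0.1]
opening: 0.0007
grasp_force: 0.0
(array([ 1.66, -0.23,  3.36]), array([ 0.   ,  0.001, -0.003]))
```

```bash
python3 -m creep '[[[1,-0.2,0,0,0,0,0],[1.65,-0.2,0.5,0,0,0,0],[1.65,-0.2,2,0,0,0,0],[1.65,-0.2,2.8,0,0,0,0],[1.65,-0.2,3.2,0,0,0,0],[1.65,-0.2,3.2,0,0,0,0]]]'
```

```text
clock: 19.55
tool_pos: [0.5506, -0.0172, 0.1557]
orientation: [-3.141, 0.0, 1.46]
wrist_force: [0.4, 0.2, -0.1]
opening: 0.0003
grasp_force: 0.0
```

```bash
python3 -m creep '[[[0,0,0.2,0,0,0,0],[0,0,0.4,0,0,0,0],[0,0,0.5,0,0,0,0]]]'
```

```text
clock: 19.92
tool_pos: [0.5508, -0.017, 0.1512]
orientation: [3.141, 0.0, 1.46]
wrist_force: [-0.0, -0.0, 0.1]
opening: 0.0006
grasp_force: 0.0
```

```bash
python3 -m creep '[[[0,0,0.1,0,0,0,0],[0,0,0.2,0,0,0,0],[0,0,0.3,0,0,0,0]]]'
```

```text
clock: 20.3
tool_pos: [0.5508, -0.017, 0.1481]
orientation: [3.142, 0.0, 1.46]
wrist_force: [-0.2, -0.5, -1.3]
opening: 0.0003
grasp_force: 0.0
```

```bash
python3 -m creep '[[[0,0,0.1,0,0,0,0],[0,0,0.2,0,0,0,0]]]'
```

```text
clock: 20.55
tool_pos: [0.5508, -0.017, 0.1461]
orientation: [-3.142, -0.0, 1.46]
wrist_force: [0.9, 0.2, 0.4]
opening: 0.0006
grasp_force: 0.0
```

```bash
python3 -m creep '[[[0,0,0.1,0,0,0,0],[0,0,0.1,0,0,0,0]]]'
```

```text
clock: 20.8
tool_pos: [0.5507, -0.017, 0.1451]
orientation: [-3.141, 0.0, 1.46]
wrist_force: [-0.1, 0.5, 0.3]
opening: 0.0009
grasp_force: 0.0
```

Run:
```python
from h import *
a=robot.read_camera('scene')
cv2.imwrite('pics/s5.png',cv2.resize(a[190:270,280:380],None,fx=6,fy=6,interpolation=cv2.INTER_CUBIC))
```

```text
(no output)
```

View pics/s5.png

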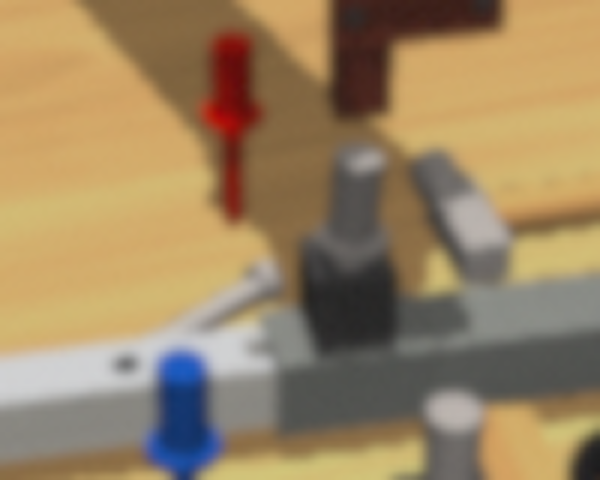

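Run:
```python
from h import *
s=robot.camera_params('scene');p,r=tool();f=lambda X:np.round((proj(s,X)-[280,190])*6)
print('tcp',f(p),'pintop home',f([.5509,-.0187,.145]),'flange',f([.5509,-.0187,.1]),'foot corner',f([.535,-.15,.04]))
r=robot.read_camera('top');t=robot.camera_params('top')
print(p,proj(t,p)); cv2.imwrite('pics/t5.png',cv2.resize(r[110:210,260:400],None,fx=5,fy=5,interpolation=cv2.INTER_CUBIC))
```

```text
tcp [356. 169.] pintop home [352. 170.] flange [350. 257.] foot corner [ 51. 404.]
[ 0.5507482  -0.01701753  0.1451059 ] [305.12272309 157.45633396]
```

View pics/t5.png

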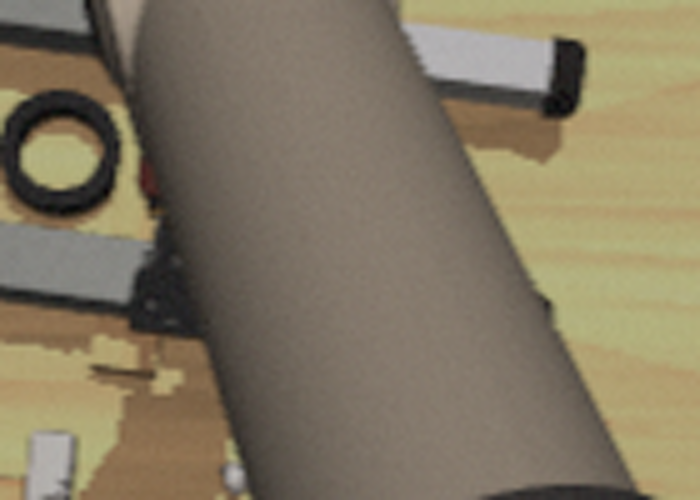

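Run:
```python
from h import *
p,r=tool();w=robot.camera_params('wrist');s=robot.camera_params('scene')
print(p,proj(w,p),proj(s,p))
a=robot.read_camera('scene');b=robot.read_camera('wrist')
for n in('pin_grip',):
  for c in('scene','wrist'):
    for q in robot.regions_of(c,n)[:4]: print(c,np.round(q['box']),round(q['score'],2))
A=cv2.resize(a[170:270,290:390],(400,400),interpolation=cv2.INTER_CUBIC)
B=cv2.resize(b[130:330,220:420],(400,400),interpolation=cv2.INTER_CUBIC)
cv2.imwrite('pics/x6.png',np.hstack([A,B]))
```

```text
[ 0.55082581 -0.01705542  0.14517732] [318.63587537 229.57837682] [339.30419928 218.18550323]
scene [302. 250.  13.  30.] 0.85
scene [312. 196.  13.  33.] 0.65
scene [374. 257.  31.  21.] 0.49
scene [330. 214.  14.  22.] 0.46
wrist [298. 195.  42.  40.] 0.91
wrist [ 77. 199.  90.  52.] 0.64
```

View pics/x6.png

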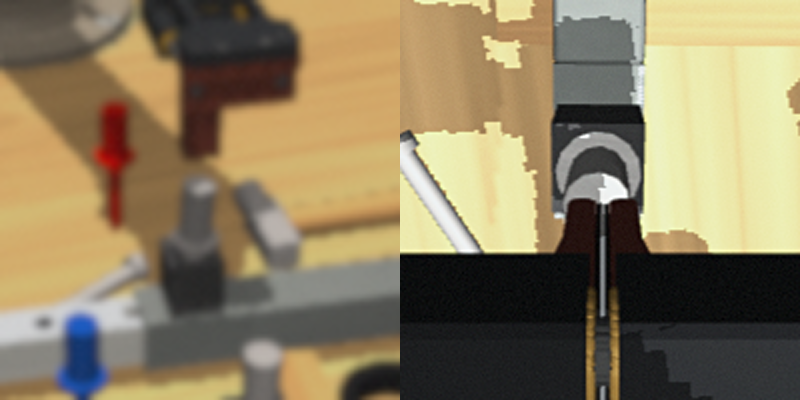

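The views agree with each other: the finger ends sit about 2–3 cm above the TCP reading. The gap to the knob (tip at crop (200,155), knob top at (201,183)) is real, so I'll keep descending, guided by force.

```bash
python3 -m creep '[[[-0.15,0,0.3,0,0,0,0],[-0.15,0,0.6,0,0,0,0],[-0.15,0,0.9,0,0,0,0],[-0.15,0,1.1,0,0,0,0],[-0.15,0,1.2,0,0,0,0]]]'; python3 -m creep '[[[0,0,0.1,0,0,0,0],[0,0,0.2,0,0,0,0]]]'
```

```text
clock: 21.72
tool_pos: [0.5506, -0.0185, 0.133]
orientation: [-3.141, 0.0, 1.46]
wrist_force: [-0.4, -1.0, -0.6]
opening: 0.0009
grasp_force: 0.0
clock: 21.98
tool_pos: [0.5507, -0.0185, 0.1312]
orientation: [3.141, 0.0, 1.46]
wrist_force: [-0.8, 0.8, -0.2]
opening: 0.0005
grasp_force: 0.0
```

```bash
python3 -m creep '[[[0,0,0.1,0,0,0,0],[0,0,0.2,0,0,0,0]]]'
```

```text
clock: 22.22
tool_pos: [0.5507, -0.0185, 0.1291]
orientation: [3.141, 0.0, 1.46]
wrist_force: [-0.8, 0.5, -0.3]
opening: 0.0004
grasp_force: 0.0
```

```bash
python3 -m creep '[[[0,0,0.1,0,0,0,0],[0,0,0.2,0,0,0,0]]]'
```

```text
clock: 22.48
tool_pos: [0.5506, -0.0185, 0.1271]
orientation: [3.142, 0.0, 1.46]
wrist_force: [-0.3, -0.1, -0.5]
opening: 0.0008
grasp_force: 0.0
```

```bash
python3 -m creep '[[[0,0,0.1,0,0,0,0],[0,0,0.2,0,0,0,0]]]'
```

```text
clock: 22.72
tool_pos: [0.5506, -0.0185, 0.1251]
orientation: [-3.142, -0.0, 1.46]
wrist_force: [0.3, -0.6, 0.0]
opening: 0.0008
grasp_force: 0.0
```

```bash
python3 -m creep '[[[0,0,0.1,0,0,0,0],[0,0,0.15,0,0,0,0]]]'
```

```text
clock: 22.98
tool_pos: [0.5506, -0.0185, 0.1236]
orientation: [-3.142, 0.0, 1.46]
wrist_force: [-0.1, 0.7, 0.4]
opening: 0.0006
grasp_force: 0.0
```

```bash
python3 -m creep '[[[0,0,0.1,0,0,0,0],[0,0,0.1,0,0,0,0]]]'
```

```text
clock: 23.22
tool_pos: [0.5506, -0.0185, 0.1226]
orientation: [-3.141, 0.0, 1.46]
wrist_force: [0.5, -0.3, -0.1]
opening: 0.0004
grasp_force: 0.0
```

```bash
python3 -m creep '[[[0,0,0.1,0,0,0,0],[0,0,0.15,0,0,0,0]]]'
```

```text
clock: 23.48
tool_pos: [0.5513, -0.0185, 0.1218]
orientation: [3.14, -0.0, 1.46]
wrist_force: [-0.8, -0.4, 6.0]
opening: 0.0006
grasp_force: 3.0
```

```bash
python3 -m creep '[[[0,0,0.1,0,0,0,0],[0,0,0.15,0,0,0,0]]]'
```

```text
clock: 23.72
tool_pos: [0.5517, -0.0185, 0.1207]
orientation: [3.139, -0.0, 1.46]
wrist_force: [-1.2, -0.3, 5.6]
opening: 0.0003
grasp_force: 3.1
```

```bash
python3 -m creep '[[[0,0,0.1,0,0,0,0],[0,0,0.1,0,0,0,0]]]'
```

```text
clock: 23.98
tool_pos: [0.5512, -0.0184, 0.1191]
orientation: [3.14, -0.0, 1.46]
wrist_force: [0.4, 1.0, 1.8]
opening: 0.0007
grasp_force: 0.9
```

```bash
python3 -m creep '[[[0,0,0.1,0,0,0,0],[0,0,0.15,0,0,0,0]]]'
```

```text
clock: 24.22
tool_pos: [0.5506, -0.0185, 0.1171]
orientation: [-3.142, 0.0, 1.46]
wrist_force: [0.1, 0.8, 3.1]
opening: 0.0008
grasp_force: 1.4
```

```bash
python3 -m creep '[[[0,0,0.1,0,0,0,0],[0,0,0.15,0,0,0,0]]]'
```

```text
clock: 24.48
tool_pos: [0.5513, -0.0188, 0.1165]
orientation: [3.14, 0.0, 1.46]
wrist_force: [-0.6, -1.8, 10.7]
opening: 0.0007
grasp_force: 5.4
```

```bash
python3 -m creep '[[[0,0,0.1,0,0,0,0],[0,0,0.1,0,0,0,0]]]'
```

```text
clock: 24.72
tool_pos: [0.5519, -0.0191, 0.1164]
orientation: [3.139, 0.001, 1.459]
wrist_force: [-1.5, -1.2, 15.3]
opening: 0.0003
grasp_force: 7.1
```

```bash
python3 -m creep '[[[0,0,0.1,0,0,0,0],[0,0,0.1,0,0,0,0]]]'
```

```text
clock: 24.98
tool_pos: [0.5521, -0.0193, 0.1161]
orientation: [3.138, 0.001, 1.459]
wrist_force: [-3.4, -2.7, 20.3]
opening: 0.0007
grasp_force: 10.3
```

```bash
python3 -m creep '[[[0,0,-0.5,0,0,0,0],[0,0,-1.5,0,0,0,0],[0,0,-5,0,0,0,0],[0,0,-10,0,0,0,5],[-0.5,0.3,-14,0,0,0.008,5],[-0.5,0.3,-14,0,0,0,5],[-0.5,0.3,-14,0,0,0,5],[-0.5,0.3,-14,0,0,0,5]]]'
python3 - <<'E'
from h import *
import pickle
w=robot.camera_params('wrist');b=robot.read_camera('wrist');a=np.load('w1.npy');w1=pickle.load(open('w1.pkl','rb'))
f=lambda u,v:np.array((270+u/3.5,130+v/3.5))
X=plane(w1,f(160,206),.145);Y=plane(w1,f(162,150),.1);Z=plane(w1,f(160,325),.056)
# template: knob top, and collar back edge / track knob-vs-tube parallax
def loc(u,h):
  u=np.round(u).astype(int);t=a[u[1]-h:u[1]+h+1,u[0]-h:u[0]+h+1]
  m=cv2.matchTemplate(b,t,cv2.TM_CCOEFF_NORMED);m[:,:250]=-1;m[:,380:]=-1;_,s,_,l=cv2.minMaxLoc(m);return np.array(l)+h,round(s,3),u
for n,uv,P in(('knob',f(160,206),X),('collar edge',f(162,110),plane(w1,f(162,110),.1)),('flange',f(190,170),plane(w1,f(190,170),.105))):
  l,s,u=loc(uv,9);print(n,'seen',l,'score',s,'predicted if same',np.round(proj(w,P),1),'if 7mm up',np.round(proj(w,P+[0,0,.007]),1))
cv2.imwrite('pics/w7.png',b)
for c in('scene',):
  im=robot.read_camera(c)
  s0=cv2.imread('pics/scene.png')
  t=s0[216:240,328:348];m=cv2.matchTemplate(im,t,cv2.TM_CCOEFF_NORMED)[206:226,318:340];i=cv2.minMaxLoc(m);print('scene shift',np.array(i[3])-[10,10],i[1]);print(m[5:15,10].round(2))
for n in('foot_face','pin_grip'):
  for q in robot.regions_of('scene',n)[:4]: print(n,np.round(q['box'],1),q['score'])
s=robot.camera_params('scene')
for j in(.0,.035,.041,.047): print(j,proj(s,np.array([.5509,-.0187,.04])+(.15+j)*np.array([-.11,-.994,0])))
E
```

```text
clock: 25.98
tool_pos: [0.552, -0.0237, 0.2521]
orientation: [-3.139, 0.0, 1.46]
wrist_force: [-0.5, 0.7, 0.1]
opening: 0.0471
grasp_force: 0.0
knob seen [382  67] score 0.71 predicted if same [317.8 188.6] if 7mm up [317.7 190.1]
collar edge seen [318 160] score 0.931 predicted if same [318.1 161.4] if 7mm up [318.  162.2]
flange seen [326 177] score 0.927 predicted if same [326.2 178.3] if 7mm up [326.3 179.5]
scene shift [0 1] 0.7471636533737183
[-0.12  0.01  0.22  0.46  0.64  0.73  0.75  0.7   0.64  0.58]
foot_face [268.2 245.7  56.5  19.4] 0.93
foot_face [333.9 216.3  11.8  19.3] 0.62
pin_grip [303.4 249.5  12.6  32.6] 0.76
pin_grip [330.2 218.8  14.9  17.3] 0.66
pin_grip [314.1 194.9   9.2  32. ] 0.57
0.0 [281.71405768 258.64126008]
0.035 [268.22190476 260.46279617]
0.041 [265.89339441 260.77716154]
0.047 [263.56029184 261.09214689]
```

Run:
```python
from h import *
import pickle
L=np.array([.5509,-.0187]);d=np.array([-.11,-.994])
for im,w in((np.load('w1.npy'),pickle.load(open('w1.pkl','rb'))),(cv2.imread('pics/w7.png'),robot.camera_params('wrist'))):
  g=cv2.cvtColor(im,6)[195:295,304:330]
  n,_,st,c=cv2.connectedComponentsWithStats((g<110).astype(np.uint8))
  for i in range(1,n):
    if st[i,4]>15:
      uv=c[i]+[304,195];print(st[i],uv,(plane(w,uv,.056)[:2]-L)@d)
```

```text
[ 9 24  7  8 44] [315.90909091 222.63636364] 0.06323981313253393
[  0  69  26  31 534] [316.55805243 283.39700375] 0.1480234724859723
[ 0  0  9  2 17] [307.76470588 195.52941176] 0.028323066714663975
[11  9  8  5 40] [318.5 206. ] 0.04183929442177029
[11 51  7  8 43] [317.93023256 249.27906977] 0.10014685980985025
[  0  92  26   8 162] [316.21604938 291.35802469] 0.16098282251009813
```

```bash
python3 -c "
from station import robot
print(robot.job_done())"
```

```text
the job is handed in; nothing more can be done
None
```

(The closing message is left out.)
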